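Line up salvaged capacitors by height on the test rail

ROBOT

A 6-joint arm with a two-finger parallel gripper is mounted at the origin on the work surface. World frame = base frame: x ahead of the robot, y to its left, z up, the work surface at z = 0. Lengths are in m, angles in rad, forces in N, time in s.
With the tool pointing down it reaches from about 0.375 to 0.9 m from the base axis. Payload 3.1 kg.
Tool frame: the origin (TCP) lies where the fingers leave the gripper's body, on its centre line; the fingertips stand 73 mm ahead of it and the grasp point (between the pads) lies 54 mm ahead of it; z points along the fingers, y is the line along which they close (so a half turn about z gives the same grasp; the last joint's range is limited). The gripper opens to 85 mm and grips with 20 to 120 N. Pads are 22 mm wide; open, the fingers measure 114 mm over their backs; the gripper's body (76 mm by 85 mm) begins 54 mm behind the grasp point. The pads swing forward as they close: fully open they stand 13 mm farther back than shut.
Start: joints at [1.145, 0.527, 1.433, -0, 1.181, -0.178], TCP at [0.153, 0.606, 0.304] pointing down, gripper open.
Joint ranges: [-3.08, 3.08], [-0.75, 2.2], [0.22, 2.44], [-1.43, 4.57], [0, 2.65], [-2.85, 2.85]. Speed limits (rad/s): [2.79, 2.79, 3.14, 3.14, 3.14, 3.14].

INTERFACE

Orientations are given as a unit quaternion [x, y, z, w].
In Python, from station import manip gives the robot as it stands.
- The arm moves only by the shell command python3 -m crank 'ROWS' [FORCE]. ROWS is JSON, a list of rows, each an object with "dp": the shift along the tool's x, y, z normalised to -1 to 1, where 1 is 50 cm, a list of three; "delta_rot": the turn, a rotation vector about the tool's x, y, z normalised to -1 to 1, where 1 is 2 pi rad, a list of three; "fingers": the opening, from -1 (shut) to 1 (fully open). A call has 1 to 12 rows; each row shifts and turns the commanded pose from where the row before left it, along the tool's axes as they then stand; what a row does not reach is not made up. A row lasts 1/12 s, in which the tool goes at most 41.7 mm and 7.16 degrees, less where a joint would pass 70% of its speed; a pose out of reach is approached as far as the arm can. A call with a number of a shift or a turn outside -1 to 1 is refused whole. A call with a gripper value outside its range is refused whole. The fingers move at their own pace and stop on an object; FORCE is the grip in N (left out, the last holds). Time passes only in rows, so rows that do not move let the fingers close. It gives the time, the measured TCP pose, the force, the opening and the grip force at its end, in the units of the state.
- manip.sense(): the state, without advancing time (a new reading comes with each control period).
- manip.snapshot(name): name is "side" or "top"; returns (picture, depth): 480x640x3 uint8, red, green, blue; 480x640 float32, m along the optical axis (not along the pixel's ray), 0 where there is no reading.
- manip.camera_model(name): a dict with "fx", "fy", "cx", "cy" (pixels), "origin" and "attitude" of the camera in the world. Camera axes: x right, y up, looking along -z (the intrinsics and any distortion apply to the point x, -y, -z); pixel columns grow to the right and rows downward; lengths in m; the calibration is good to about 2 mm. A picture is of the moment at which its call begins. camera_model takes no time and is no camera call.
- manip.sign_off(): hands the job in; it is judged then, once.
The state is a dict: "t": time; "q": joint angles; "qd": joint speeds; "tau": joint torques, N m; "tcp_pos": TCP position; "tool_rot": TCP orientation; "force": force on the tool from outside, world axes, zero at the start; "ft_torque": the same for the moment, N m; "finger_gap": opening from 0.0 (shut) to 1.0 (fully open); "gripper_force": force on a finger pad.
Only numpy, scipy, OpenCV 4.12 (cv2) and the standard library are available. Lean on these libraries where they do the work, as an engineer would, in place of code of your own. Each camera call takes 0.05 s, during which the arm holds its last target. There are 200 camera calls.

TASK

Lay out the four salvaged capacitors for testing: stand one upright, centred, on each of the four black discs of the aluminium rail, in order of height, with the tallest next to the yellow end block and the shortest next to the grey one. Keep every capacitor standing the whole time, never tipped over, and leave them all released and still.

Things in the scene. Friction and masses are not known exactly. Their poses are not given: they have to be found in the camera images.
- cap_blue: Loose electrolytic capacitor: upright cylinder with a blue sleeve, 42 mm diameter, 106 mm tall, plus two 4 mm high brass screw terminals on top (7 mm either side of the axis); seen from above, a bare aluminium disc inside a blue rim. Tallest of the four. Origin: centre of its underside; z up along its axis. About 200 g, give or take 40 percent.
- cap_black: Loose electrolytic capacitor: upright cylinder with a black sleeve, 50 mm diameter, 86 mm tall, plus two 4 mm high brass screw terminals on top (7 mm either side of the axis); seen from above, a bare aluminium disc inside a black rim. Second tallest of the four. Origin: centre of its underside; z up along its axis. About 220 g, give or take 40 percent.
- cap_green: Loose electrolytic capacitor: upright cylinder with a green sleeve, 36 mm diameter, 68 mm tall, plus two 4 mm high brass screw terminals on top (7 mm either side of the axis); seen from above, a bare aluminium disc inside a green rim. Third tallest of the four. Origin: centre of its underside; z up along its axis. About 100 g, give or take 40 percent.
- cap_orange: Loose electrolytic capacitor: upright cylinder with an orange sleeve, 46 mm diameter, 50 mm tall, plus two 4 mm high brass screw terminals on top (7 mm either side of the axis); seen from above, a bare aluminium disc inside an orange rim. Shortest of the four. Origin: centre of its underside; z up along its axis. About 120 g, give or take 40 percent.
- disc_a: Fixed black rubber disc on the rail, 62 mm diameter, 3 mm thick, with a small white dot at its centre; outermost on the rail's -y side. Discs are about 88 mm apart, unevenly (up to 12 mm more or less). Origin: centre of its underside, 14 mm above the table; its top is 17 mm above the table. Axes parallel to the rail's.
- disc_b: Fixed black rubber disc on the rail, 62 mm diameter, 3 mm thick, with a small white dot at its centre; inner, on the rail's -y side. Discs are about 88 mm apart, unevenly (up to 12 mm more or less). Origin: centre of its underside, 14 mm above the table; its top is 17 mm above the table. Axes parallel to the rail's.
- disc_c: Fixed black rubber disc on the rail, 62 mm diameter, 3 mm thick, with a small white dot at its centre; inner, on the rail's +y side. Discs are about 88 mm apart, unevenly (up to 12 mm more or less). Origin: centre of its underside, 14 mm above the table; its top is 17 mm above the table. Axes parallel to the rail's.
- disc_d: Fixed black rubber disc on the rail, 62 mm diameter, 3 mm thick, with a small white dot at its centre; outermost on the rail's +y side. Discs are about 88 mm apart, unevenly (up to 12 mm more or less). Origin: centre of its underside, 14 mm above the table; its top is 17 mm above the table. Axes parallel to the rail's.
- yellow_block: Fixed yellow end block on the rail, 60 x 30 x 30 mm, its top 44 mm above the table; stands beyond either outermost disc, about 75 mm from that disc's centre, and marks the tall end of the row. Origin: centre of its underside, 14 mm above the table. A dark grey block of the same size stands at the other end.
- rail: Fixed flat aluminium bar lying on the table, 70 x 450 x 14 mm, carrying the four discs in a straight line along its middle and an end block at each end. Origin: centre of its underside; its y axis runs along the row, x across it, z up.

How it is judged:
At the end, for the whole second after the job is handed in: Counting from the yellow end block, the blue, black, green and orange capacitors each stand on the first, second, third and fourth disc: centre within 12 mm of the disc's centre, underside on the disc (within 3 mm), upright within 0.1 rad, released and at rest (((horizontal distance between yellow_block and disc_a below 0.12 m and horizontal distance between cap_blue and disc_a below 0.012 m and horizontal distance between cap_black and disc_b below 0.012 m and horizontal distance between cap_green and disc_c below 0.012 m and horizontal distance between cap_orange and disc_d below 0.012 m) or (horizontal distance between yellow_block and disc_d below 0.12 m and horizontal distance between cap_blue and disc_d below 0.012 m and horizontal distance between cap_black and disc_c below 0.012 m and horizontal distance between cap_green and disc_b below 0.012 m and horizontal distance between cap_orange and disc_a below 0.012 m)) and z of cap_blue in the frame of rail between 0.014 and 0.02 m and angle between each of cap_blue, cap_black, cap_green, cap_orange's own z axis and vertical below 0.1 rad and linear speed of each of cap_blue, cap_black, cap_green, cap_orange below 0.01 m/s and angular speed of each of cap_blue, cap_black, cap_green, cap_orange below 0.1 rad/s and z of cap_black in the frame of rail between 0.014 and 0.02 m and z of cap_green in the frame of rail between 0.014 and 0.02 m and z of cap_orange in the frame of rail between 0.014 and 0.02 m); the robot touches nothing.
It fails at once if a capacitor is tipped over (leans more than 0.6 rad) (angle between any of cap_blue, cap_black, cap_green, cap_orange's own z axis and vertical above 0.6 rad).
It also fails if it takes over 96 s, if anything falls off the work surface, if the arm or the gripper's body presses on something with over 40 N, if the wrist force passes 120 N, or if a joint passes its speed limit or range.

## Working session

There is one attempt and no reset: what is moved stays moved. The work goes in short steps, Python scripts to look and compute and a shell command to move; the robot and the scene stay as the last step left them, time stands still between calls to the robot, and variables do not carry over. Pictures are saved under pics/ and viewed, at most 14 in all, crops included, and the job is handed in when it is done.

```bash
ls; mkdir -p pics; python3 - <<'E'
from station import manip
import cv2
s=manip.sense(); print(s)
for n in("top","side"):
    p,d=manip.snapshot(n); print(n,manip.camera_model(n)); cv2.imwrite(f"pics/{n}0.png",p[:,:,::-1])
    import numpy as np; np.save(f"{n}d.npy",d)
E
```

```text
pics
{'t': 0.0, 'q': array([ 1.14546582e+00,  5.28492972e-01,  1.43387640e+00, -2.33095529e-05,
        1.18141974e+00, -1.78503537e-01]), 'qd': array([ 5.47283306e-04,  5.73945167e-04,  1.01499251e-03,  1.30327134e-03,
       -8.39492620e-05, -1.38422135e-03]), 'tau': array([-3.76564203e-04, -4.42349482e+01, -1.78023219e+01, -1.46073858e-04,
        8.37422413e-03, -6.28743138e-06]), 'tcp_pos': array([0.15245169, 0.60555148, 0.30292523]), 'tool_rot': array([ 1.23095965e-01,  9.92394164e-01, -1.05175731e-03, -3.16269068e-04]), 'force': array([ 0.99863205,  0.32276411, -0.06917065]), 'ft_torque': array([ 0.02890912,  0.04679565, -0.00062605]), 'gripper_force': 0.0, 'finger_gap': 0.9956572577915457}
top {'fx': 434.07462229543495, 'fy': 434.07462229543495, 'cx': 318.02406172126103, 'cy': 241.55205966995595, 'origin': array([0.53128559, 0.0189266 , 0.75932308]), 'attitude': array([ 0.00990968, -0.0041308 , -0.70025354,  0.7138135 ])}
side {'fx': 482.098566443208, 'fy': 482.098566443208, 'cx': 317.95905209964866, 'cy': 247.54756998534927, 'origin': array([ 0.42421463, -0.76135638,  0.54083333]), 'attitude': array([ 0.48490218, -0.03781031, -0.07643862,  0.87040071])}
```

View pics/top0.png

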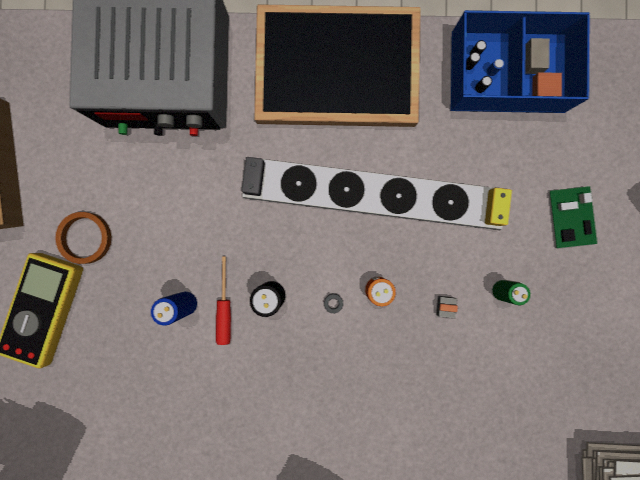

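View pics/side0.png

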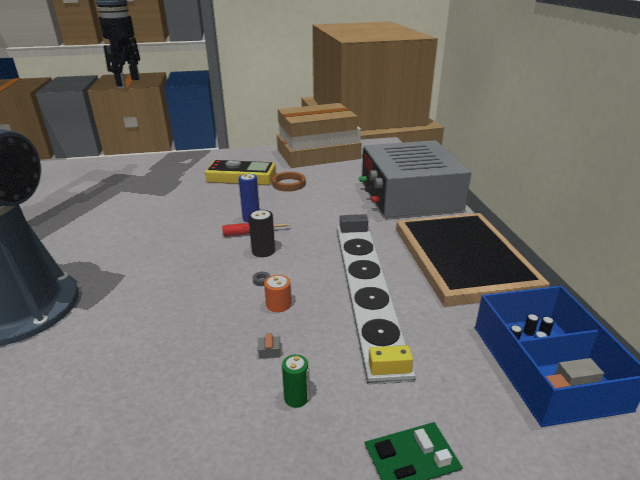

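The top view shows the rail with discs at (298,183), (346,189), (399,196) and (451,202). The yellow block is at the right (-y) end, (500,207). Cap tops are blue (164,312), black (265,299), orange (381,291) and green (518,293). The side view confirms all four are upright, with clutter near black (screwdriver) only.

```bash
cat > h.py <<'E'
import numpy as np, cv2, json
from scipy.spatial.transform import Rotation as R
from station import manip
def ray(cam,u,v,z):
    m=manip.camera_model(cam); o=np.array(m["origin"])
    d=R.from_quat(m["attitude"]).apply([(u-m["cx"])/m["fx"],-(v-m["cy"])/m["fy"],-1])
    return o+d*(z-o[2])/d[2]
def pix(cam,P):
    m=manip.camera_model(cam); c=R.from_quat(m["attitude"]).inv().apply(np.array(P)-m["origin"])
    return m["cx"]+m["fx"]*c[0]/-c[2], m["cy"]-m["fy"]*c[1]/-c[2]
def blob(mask,u,v,r):
    "largest contour of mask within r of (u,v): enclosing ellipse centre, area"
    w=np.zeros(mask.shape,np.uint8); cv2.circle(w,(int(u),int(v)),r,255,-1)
    cs,_=cv2.findContours((mask.astype(np.uint8)*255)&w,cv2.RETR_EXTERNAL,cv2.CHAIN_APPROX_NONE)
    c=max(cs,key=cv2.contourArea); m=cv2.moments(c)
    h=cv2.convexHull(c); m=cv2.moments(h)
    return m["m10"]/m["m00"],m["m01"]/m["m00"],m["m00"]
def go(x,y,z,yaw):
    "shift in tool axes (dp units) and turn (delta_rot units) to reach TCP x,y,z with tool-y at yaw"
    s=manip.sense(); r=R.from_quat(s["tool_rot"]); M=r.as_matrix()
    d=(M.T@(np.array([x,y,z])-s["tcp_pos"]))/0.5
    Y=np.array([np.cos(yaw),np.sin(yaw),0]); Z=np.array([0,0,-1]); T=np.c_[np.cross(Y,Z),Y,Z]
    rv=R.from_matrix(M.T@T).as_rotvec()/(2*np.pi)
    print("t %.2f"%s["t"],"tcp",s["tcp_pos"].round(4),"dp",d.round(4),"rot",rv.round(4),"gap %.2f"%s["finger_gap"],"gf %.1f"%s["gripper_force"],"f",s["force"].round(1))
    r2=R.from_matrix(T)
    print("   dp if turned first",((T.T@(np.array([x,y,z])-s["tcp_pos"]))/0.5).round(4))
E
python3 - <<'E'
from h import *
p=cv2.imread("pics/top0.png"); g=p.min(2)
out={}
for n,u,v,H,D in[("blue",164,312,.106,42),("black",265,299,.086,50),("green",518,293,.068,36),("orange",381,291,.05,46)]:
    a,b,A=blob(g>130,u,v,18); P=ray("top",a,b,H); m=manip.camera_model("top"); dia=2*np.sqrt(A/np.pi)*(m["origin"][2]-H)/m["fx"]
    print(n,(round(a,1),round(b,1)),P.round(4),"disc dia",round(dia*1000,1),"of",D); out[n]=P[:2].tolist()
for n,u,v in[("d",298,183),("c",346,189),("b",399,196),("a",451,202)]:
    a,b,A=blob(g>110,u,v,7); P=ray("top",a,b,.017)
    a2,b2,A2=blob((p.max(2)<70),u,v,23); P2=ray("top",a2,b2,.017); out[n]=P[:2].tolist()
    print(n,P.round(4),P2.round(4),"dia",2*np.sqrt(A2/np.pi)*.742/434)
    print("  side px",pix("side",P))
v=np.array(out["d"])-np.array(out["a"]); print("rail yaw",np.degrees(np.arctan2(v[1],v[0])),"spacing",[np.linalg.norm(np.array(out[i])-out[j]) for i,j in("ab","bc","cd")])
for n,H in("blue",.106),("black",.086),("green",.068),("orange",.05): print(n,pix("side",out[n]+[H]))
json.dump(out,open("pos.json","w"))
E
```

```text
blue (163.3, 311.5) [0.4345 0.2552 0.106 ] disc dia 28.9 of 42
black (264.8, 300.6) [0.4515 0.1052 0.086 ] disc dia 37.0 of 50
green (520.3, 293.0) [ 0.4697 -0.2971  0.068 ] disc dia 51.9 of 36
orange (381.5, 292.1) [ 0.465  -0.0801  0.05  ] disc dia 33.4 of 46
d [0.6458 0.0613 0.017 ] [0.6456 0.0612 0.017 ] dia 0.05938255017902943
  side px (np.float64(358.1648741532189), np.float64(246.4118553935556))
c [ 0.6372 -0.0211  0.017 ] [ 0.6368 -0.0211  0.017 ] dia 0.05955465119908646
  side px (np.float64(364.0435920310553), np.float64(268.96976011134757))
b [ 0.6275 -0.1108  0.017 ] [ 0.6274 -0.1103  0.017 ] dia 0.05975740429720221
  side px (np.float64(371.41465384226285), np.float64(297.8057661903356))
a [ 0.6183 -0.1994  0.017 ] [ 0.6182 -0.199   0.017 ] dia 0.059912901318596806
  side px (np.float64(380.35444038128367), np.float64(331.8363641226383))
rail yaw 83.96471036764197 spacing [np.float64(0.08906196072750486), np.float64(0.09026683883566287), np.float64(0.08283574806481915)]
blue (np.float64(247.2428600363383), np.float64(177.16738543483922))
black (np.float64(260.1172067784147), np.float64(215.24428041473786))
green (np.float64(295.45855322040853), np.float64(364.9200245506689))
orange (np.float64(276.7707737716164), np.float64(282.35813323310174))
```

```bash
python3 - <<'E'
from h import *
p=cv2.imread("pics/top0.png"); 
sat=(p.max(2).astype(int)-p.min(2))
a,b,A=blob((p.min(2)>130)&(sat<45),519,294,12); P=ray("top",a,b,.068); print((a,b),P,2*np.sqrt(A/np.pi)*.69/434)
a,b,A=blob((p[:,:,1]>p[:,:,2].astype(int)+25)|(p.min(2)>150),518.5,294,13); print((a,b),ray("top",a,b,.068),2*np.sqrt(A/np.pi)*.69/434)
o=json.load(open("pos.json")); o["green"]=P[:2].tolist(); json.dump(o,open("pos.json","w")); print(pix("side",P))
go(*o["blue"],.27,-.105)
E
```

```text
(519.5981873111782, 293.8620342396777) [ 0.46823045 -0.29599666  0.068     ] 0.0230788104157898
(518.4924143909839, 293.716081491114) [ 0.46842605 -0.29425024  0.068     ] 0.03517730729532363
(np.float64(294.29395221412375), np.float64(364.47348108863935))
t 0.10 tcp [0.1524 0.6056 0.303 ] dp [-0.7182 -0.5415  0.0668] rot [-3.000e-04  2.000e-04  2.274e-01] gap 1.00 gf 0.0 f [-0.1 -0.3  0.8]
   dp if turned first [-0.6377  0.6344  0.066 ]
```

```bash
python3 -m crank '[{"dp":[0,0,0],"delta_rot":[0,0,0.019],"fingers":1},{"dp":[0,0,0],"delta_rot":[0,0,0.019],"fingers":1},{"dp":[0,0,0],"delta_rot":[0,0,0.019],"fingers":1},{"dp":[0,0,0],"delta_rot":[0,0,0.019],"fingers":1},{"dp":[0,0,0],"delta_rot":[0,0,0.019],"fingers":1},{"dp":[0,0,0],"delta_rot":[0,0,0.019],"fingers":1},{"dp":[0,0,0],"delta_rot":[0,0,0.019],"fingers":1},{"dp":[0,0,0],"delta_rot":[0,0,0.019],"fingers":1},{"dp":[0,0,0],"delta_rot":[0,0,0.019],"fingers":1},{"dp":[0,0,0],"delta_rot":[0,0,0.019],"fingers":1},{"dp":[0,0,0],"delta_rot":[0,0,0.019],"fingers":1},{"dp":[0,0,0],"delta_rot":[0,0,0.018],"fingers":1}]' 40; python3 -c '
from h import *
o=json.load(open("pos.json")); o["green"]=[.4683,-.295]; json.dump(o,open("pos.json","w"))
go(*o["blue"],.27,-.105)'
```

```text
t: 1.1
tcp_pos: [0.1525, 0.6057, 0.3033]
tool_rot: [0.744, 0.668, -0.001, 0.0]
force: [0.4, 0.7, 0.5]
finger_gap: 1.003
gripper_force: 0.0
t 1.10 tcp [0.1525 0.6057 0.3033] dp [-0.636   0.6363  0.0672] rot [-0.0001  0.0002 -0.0005] gap 1.00 gf 0.0 f [0.4 0.7 0.5]
   dp if turned first [-0.638   0.6343  0.0667]
```

```bash
python3 -m crank '[{"dp":[-0.053,0.053,0.0056],"delta_rot":[0,0,0],"fingers":1},{"dp":[-0.053,0.053,0.0056],"delta_rot":[0,0,0],"fingers":1},{"dp":[-0.053,0.053,0.0056],"delta_rot":[0,0,0],"fingers":1},{"dp":[-0.053,0.053,0.0056],"delta_rot":[0,0,0],"fingers":1},{"dp":[-0.053,0.053,0.0056],"delta_rot":[0,0,0],"fingers":1},{"dp":[-0.053,0.053,0.0056],"delta_rot":[0,0,0],"fingers":1},{"dp":[-0.053,0.053,0.0056],"delta_rot":[0,0,0],"fingers":1},{"dp":[-0.053,0.053,0.0056],"delta_rot":[0,0,0],"fingers":1},{"dp":[-0.053,0.053,0.0056],"delta_rot":[0,0,0],"fingers":1},{"dp":[-0.053,0.053,0.0056],"delta_rot":[0,0,0],"fingers":1},{"dp":[-0.053,0.053,0.0056],"delta_rot":[0,0,0],"fingers":1},{"dp":[-0.053,0.053,0.0056],"delta_rot":[0,0,0],"fingers":1}]'; python3 -c '
from h import *
o=json.load(open("pos.json")); 
go(*o["blue"],.13,-.105)'
```

```text
t: 2.1
tcp_pos: [0.4372, 0.2556, 0.27]
tool_rot: [0.742, 0.67, -0.0, -0.0]
force: [0.8, -0.3, 0.5]
finger_gap: 1.002
gripper_force: 0.0
t 2.10 tcp [0.4372 0.2556 0.27  ] dp [-0.0012 -0.0051  0.2799] rot [-0.0001  0.      0.0004] gap 1.00 gf 0.0 f [ 0.8 -0.3  0.5]
   dp if turned first [-0.0012 -0.0053  0.2799]
```

```bash
python3 -m crank '[{"dp":[-0.001,-0.005,0.056],"delta_rot":[0,0,0],"fingers":1},{"dp":[0,0,0.056],"delta_rot":[0,0,0],"fingers":1},{"dp":[0,0,0.056],"delta_rot":[0,0,0],"fingers":1},{"dp":[0,0,0.056],"delta_rot":[0,0,0],"fingers":1},{"dp":[0,0,0.056],"delta_rot":[0,0,0],"fingers":1},{"dp":[0,0,0],"delta_rot":[0,0,0],"fingers":0.2},{"dp":[0,0,0],"delta_rot":[0,0,0],"fingers":0.1},{"dp":[0,0,0],"delta_rot":[0,0,0],"fingers":0},{"dp":[0,0,0],"delta_rot":[0,0,0],"fingers":-0.2},{"dp":[0,0,0],"delta_rot":[0,0,0],"fingers":-1},{"dp":[0,0,0],"delta_rot":[0,0,0],"fingers":-1},{"dp":[0,0,0],"delta_rot":[0,0,0],"fingers":-1}]' 40; python3 -c '
from h import *
o=json.load(open("pos.json")); 
go(*o["blue"],.13,-.105)
p,d=manip.snapshot("side"); cv2.imwrite("pics/s1.png",p[80:320,120:440,::-1])'
```

```text
t: 3.1
tcp_pos: [0.4347, 0.2573, 0.1319]
tool_rot: [0.742, 0.67, 0.001, 0.001]
force: [-1.2, 0.9, 6.8]
finger_gap: 0.479
gripper_force: 41.0
t 3.10 tcp [0.4347 0.2573 0.1319] dp [-0.0042  0.      0.0037] rot [ 0.0005 -0.0002  0.0005] gap 0.48 gf 41.0 f [-1.2  0.9  6.8]
   dp if turned first [-0.0042  0.      0.0037]
```

View pics/s1.png

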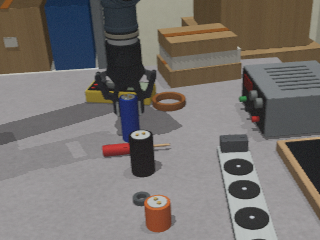

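```bash
python3 -m crank '[{"dp":[0,0,-0.04],"delta_rot":[0,0,0],"fingers":-1},{"dp":[0,0,-0.06],"delta_rot":[0,0,0],"fingers":-1},{"dp":[0,0,-0.06],"delta_rot":[0,0,0],"fingers":-1},{"dp":[0,0,-0.06],"delta_rot":[0,0,0],"fingers":-1},{"dp":[0,0,-0.06],"delta_rot":[0,0,0],"fingers":-1},{"dp":[0,0,0],"delta_rot":[0,0,0],"fingers":-1}]'; python3 -c '
from h import *
o=json.load(open("pos.json")); x,y=o["a"]
go(x,y+.002,.27,-.105)'
```

```text
t: 3.65
tcp_pos: [0.4365, 0.258, 0.276]
tool_rot: [0.742, 0.67, 0.006, 0.003]
force: [1.2, 0.0, -1.9]
finger_gap: 0.479
gripper_force: 41.5
t 3.65 tcp [0.4365 0.258  0.276 ] dp [-0.8691  0.4543  0.0128] rot [ 0.0018 -0.0008  0.0005] gap 0.48 gf 41.5 f [ 1.2  0.  -1.9]
   dp if turned first [-0.8677  0.4571  0.012 ]
```

```bash
python3 -m crank '[{"dp":[-0.03,0.015,0],"delta_rot":[0,0,0],"fingers":-1},{"dp":[-0.06,0.032,0],"delta_rot":[0,0,0],"fingers":-1},{"dp":[-0.068,0.036,0],"delta_rot":[0,0,0],"fingers":-1},{"dp":[-0.068,0.036,0],"delta_rot":[0,0,0],"fingers":-1},{"dp":[-0.068,0.036,0],"delta_rot":[0,0,0],"fingers":-1},{"dp":[-0.068,0.036,0],"delta_rot":[0,0,0],"fingers":-1},{"dp":[-0.068,0.036,0],"delta_rot":[0,0,0],"fingers":-1},{"dp":[-0.068,0.036,0],"delta_rot":[0,0,0],"fingers":-1},{"dp":[-0.068,0.036,0],"delta_rot":[0,0,0],"fingers":-1},{"dp":[-0.068,0.036,0],"delta_rot":[0,0,0],"fingers":-1},{"dp":[-0.068,0.036,0],"delta_rot":[0,0,0],"fingers":-1},{"dp":[-0.068,0.036,0],"delta_rot":[0,0,0],"fingers":-1}]'; python3 -m crank '[{"dp":[-0.068,0.036,0],"delta_rot":[0,0,0],"fingers":-1},{"dp":[-0.031,0.014,0],"delta_rot":[0,0,0],"fingers":-1},{"dp":[0,0,0],"delta_rot":[0,0,0],"fingers":-1},{"dp":[0,0,0],"delta_rot":[0,0,0],"fingers":-1}]';  python3 -c '
from h import *
o=json.load(open("pos.json")); x,y=o["a"]
go(x,y+.002,.151,-.105)'
```

```text
t: 4.65
tcp_pos: [0.5968, -0.1484, 0.2693]
tool_rot: [0.742, 0.67, -0.0, -0.001]
force: [0.3, 0.4, -0.8]
finger_gap: 0.482
gripper_force: 41.3
t: 4.98
tcp_pos: [0.6162, -0.1993, 0.2689]
tool_rot: [0.743, 0.669, -0.0, -0.001]
force: [0.3, 0.1, -2.1]
finger_gap: 0.479
gripper_force: 41.3
t 4.98 tcp [ 0.6162 -0.1993  0.2689] dp [0.0038 0.0044 0.2358] rot [-0.0004 -0.0002  0.0001] gap 0.48 gf 41.3 f [ 0.3  0.1 -2.1]
   dp if turned first [0.0042 0.0038 0.2358]
```

```bash
python3 -m crank '[{"dp":[0.004,0.004,0.04],"delta_rot":[0,0,0],"fingers":-1},{"dp":[0,0,0.05],"delta_rot":[0,0,0],"fingers":-1},{"dp":[0,0,0.05],"delta_rot":[0,0,0],"fingers":-1},{"dp":[0,0,0.04],"delta_rot":[0,0,0],"fingers":-1},{"dp":[0,0,0.03],"delta_rot":[0,0,0],"fingers":-1},{"dp":[0,0,0.015],"delta_rot":[0,0,0],"fingers":-1},{"dp":[0,0,0.005],"delta_rot":[0,0,0],"fingers":-1},{"dp":[0,0,0],"delta_rot":[0,0,0],"fingers":-1},{"dp":[0,0,0],"delta_rot":[0,0,0],"fingers":-1}]';  python3 -c '
from h import *
o=json.load(open("pos.json")); x,y=o["a"]
go(x,y+.002,.149,-.105)'
```

```text
t: 5.73
tcp_pos: [0.6195, -0.1964, 0.1562]
tool_rot: [0.742, 0.67, 0.0, 0.001]
force: [0.4, 0.5, -1.7]
finger_gap: 0.479
gripper_force: 41.3
t 5.73 tcp [ 0.6195 -0.1964  0.1562] dp [-0.0023 -0.0023  0.0145] rot [0.0002 0.0001 0.0005] gap 0.48 gf 41.3 f [ 0.4  0.5 -1.7]
   dp if turned first [-0.0023 -0.0023  0.0145]
```

```bash
python3 -m crank '[{"dp":[-0.002,-0.002,0.007],"delta_rot":[0,0,0],"fingers":-1},{"dp":[0,0,0.004],"delta_rot":[0,0,0],"fingers":-1},{"dp":[0,0,0],"delta_rot":[0,0,0],"fingers":-1},{"dp":[0,0,0],"delta_rot":[0,0,0],"fingers":-1}]';  python3 -c '
from h import *
o=json.load(open("pos.json")); x,y=o["a"]
go(x,y+.002,.149,-.105)'
```

```text
t: 6.07
tcp_pos: [0.618, -0.1978, 0.1501]
tool_rot: [0.742, 0.67, 0.0, 0.0]
force: [-0.1, 0.3, -1.4]
finger_gap: 0.481
gripper_force: 41.3
t 6.07 tcp [ 0.618  -0.1978  0.1501] dp [0.0008 0.0004 0.0022] rot [0.     0.     0.0004] gap 0.48 gf 41.3 f [-0.1  0.3 -1.4]
   dp if turned first [0.0008 0.0004 0.0022]
```

```bash
python3 -m crank '[{"dp":[0,0,0.002],"delta_rot":[0,0,0],"fingers":-1},{"dp":[0,0,0.001],"delta_rot":[0,0,0],"fingers":-1},{"dp":[0,0,0],"delta_rot":[0,0,0],"fingers":-1},{"dp":[0,0,0],"delta_rot":[0,0,0],"fingers":-1}]'; python3 -m crank '[{"dp":[0,0,0],"delta_rot":[0,0,0],"fingers":0.0},{"dp":[0,0,0],"delta_rot":[0,0,0],"fingers":0.2},{"dp":[0,0,0],"delta_rot":[0,0,0],"fingers":0.5},{"dp":[0,0,0],"delta_rot":[0,0,0],"fingers":1},{"dp":[0,0,0],"delta_rot":[0,0,0],"fingers":1},{"dp":[0,0,0],"delta_rot":[0,0,0],"fingers":1},{"dp":[0,0,-0.05],"delta_rot":[0,0,0],"fingers":1},{"dp":[0,0,-0.06],"delta_rot":[0,0,0],"fingers":1},{"dp":[0,0,-0.06],"delta_rot":[0,0,0],"fingers":1},{"dp":[0,0,-0.06],"delta_rot":[0,0,0],"fingers":1},{"dp":[0,0,0],"delta_rot":[0,0,0],"fingers":1}]';  python3 -c '
from h import *
o=json.load(open("pos.json")); x,y=o["black"]
go(x,y,.27,-.105)'
```

```text
t: 6.4
tcp_pos: [0.6182, -0.1979, 0.149]
tool_rot: [0.742, 0.67, 0.0, 0.0]
force: [-1.4, -0.0, 2.7]
finger_gap: 0.485
gripper_force: 41.6
t: 7.32
tcp_pos: [0.621, -0.1991, 0.2703]
tool_rot: [0.742, 0.67, 0.002, 0.006]
force: [0.9, -0.4, 0.9]
finger_gap: 0.999
gripper_force: 0.0
t 7.32 tcp [ 0.621  -0.1991  0.2703] dp [ 0.5708 -0.3991 -0.0071] rot [0.002  0.0008 0.0005] gap 1.00 gf 0.0 f [ 0.9 -0.4  0.9]
   dp if turned first [ 0.5696 -0.4008  0.0006]
```

```bash
python3 -m crank '[{"dp":[0.057,-0.04,0],"delta_rot":[0,0,0],"fingers":1},{"dp":[0.057,-0.04,0],"delta_rot":[0,0,0],"fingers":1},{"dp":[0.057,-0.04,0],"delta_rot":[0,0,0],"fingers":1},{"dp":[0.057,-0.04,0],"delta_rot":[0,0,0],"fingers":1},{"dp":[0.057,-0.04,0],"delta_rot":[0,0,0],"fingers":1},{"dp":[0.057,-0.04,0],"delta_rot":[0,0,0],"fingers":1},{"dp":[0.057,-0.04,0],"delta_rot":[0,0,0],"fingers":1},{"dp":[0.057,-0.04,0],"delta_rot":[0,0,0],"fingers":1},{"dp":[0.057,-0.04,0],"delta_rot":[0,0,0],"fingers":1},{"dp":[0.057,-0.04,0],"delta_rot":[0,0,0],"fingers":1},{"dp":[0,0,0],"delta_rot":[0,0,0],"fingers":1},{"dp":[0,0,0],"delta_rot":[0,0,0],"fingers":1}]';  python3 -c '
from h import *
o=json.load(open("pos.json")); x,y=o["black"]
go(x,y,.113,-.105)
p,d=manip.snapshot("side"); cv2.imwrite("pics/s2.png",p[80:400,120:440,::-1])'
```

```text
t: 8.32
tcp_pos: [0.4469, 0.1077, 0.2633]
tool_rot: [0.741, 0.671, -0.0, -0.0]
force: [0.0, 0.4, 0.1]
finger_gap: 0.999
gripper_force: 0.0
t 8.32 tcp [0.4469 0.1077 0.2633] dp [-0.004   0.0098  0.3005] rot [-0.0001  0.      0.001 ] gap 1.00 gf 0.0 f [0.  0.4 0.1]
   dp if turned first [-0.004   0.0097  0.3005]
```

View pics/s2.png

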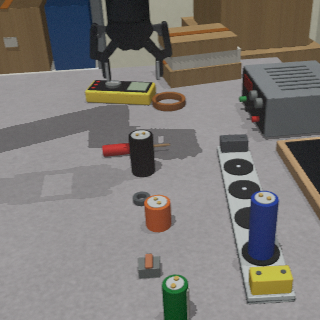

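The blue capacitor stands upright on the disc nearest yellow (crop around (262,225)). Next is black.

```bash
python3 -m crank '[{"dp":[-0.004,0.01,0.04],"delta_rot":[0,0,0.001],"fingers":1},{"dp":[0,0,0.065],"delta_rot":[0,0,0],"fingers":1},{"dp":[0,0,0.065],"delta_rot":[0,0,0],"fingers":1},{"dp":[0,0,0.065],"delta_rot":[0,0,0],"fingers":1},{"dp":[0,0,0.065],"delta_rot":[0,0,0],"fingers":1},{"dp":[0,0,0],"delta_rot":[0,0,0],"fingers":0.4},{"dp":[0,0,0],"delta_rot":[0,0,0],"fingers":0.3},{"dp":[0,0,0],"delta_rot":[0,0,0],"fingers":0.2},{"dp":[0,0,0],"delta_rot":[0,0,0],"fingers":0},{"dp":[0,0,0],"delta_rot":[0,0,0],"fingers":-1},{"dp":[0,0,0],"delta_rot":[0,0,0],"fingers":-1},{"dp":[0,0,0],"delta_rot":[0,0,0],"fingers":-1}]' 40; python3 -c '
from h import *
o=json.load(open("pos.json")); x,y=o["black"]
go(x,y,.113,-.105)'
```

```text
t: 9.37
tcp_pos: [0.4536, 0.1038, 0.1146]
tool_rot: [0.744, 0.668, 0.001, 0.001]
force: [-0.6, -0.0, -3.1]
finger_gap: 0.577
gripper_force: 41.7
t 9.37 tcp [0.4536 0.1038 0.1146] dp [ 0.0023 -0.0045  0.0032] rot [ 0.0005 -0.     -0.0005] gap 0.58 gf 41.7 f [-0.6 -0.  -3.1]
   dp if turned first [ 0.0023 -0.0045  0.0032]
```

```bash
python3 -m crank '[{"dp":[0,0,-0.04],"delta_rot":[0,0,0],"fingers":-1},{"dp":[0,0,-0.06],"delta_rot":[0,0,0],"fingers":-1},{"dp":[0,0,-0.06],"delta_rot":[0,0,0],"fingers":-1},{"dp":[0,0,-0.06],"delta_rot":[0,0,0],"fingers":-1},{"dp":[0,0,0],"delta_rot":[0,0,0],"fingers":-1},{"dp":[0,0,0],"delta_rot":[0,0,0],"fingers":-1}]'; python3 -c '
from h import *
o=json.load(open("pos.json")); x,y=o["b"]
go(x+.001,y-.0014,.22,-.105)'
```

```text
t: 9.87
tcp_pos: [0.4537, 0.1039, 0.2252]
tool_rot: [0.744, 0.668, 0.002, 0.002]
force: [0.2, -0.5, -2.8]
finger_gap: 0.583
gripper_force: 43.2
t 9.87 tcp [0.4537 0.1039 0.2252] dp [-0.3919  0.3942  0.0123] rot [ 0.0008 -0.0001 -0.0005] gap 0.58 gf 43.2 f [ 0.2 -0.5 -2.8]
   dp if turned first [-0.3932  0.393   0.0103]
```

```bash
python3 -m crank '[{"dp":[-0.02,0.02,0],"delta_rot":[0,0,0],"fingers":-1},{"dp":[-0.043,0.043,0],"delta_rot":[0,0,0],"fingers":-1},{"dp":[-0.043,0.043,0],"delta_rot":[0,0,0],"fingers":-1},{"dp":[-0.043,0.043,0],"delta_rot":[0,0,0],"fingers":-1},{"dp":[-0.043,0.043,0],"delta_rot":[0,0,0],"fingers":-1},{"dp":[-0.043,0.043,0],"delta_rot":[0,0,0],"fingers":-1},{"dp":[-0.043,0.043,0],"delta_rot":[0,0,0],"fingers":-1},{"dp":[-0.043,0.043,0],"delta_rot":[0,0,0],"fingers":-1},{"dp":[-0.043,0.043,0],"delta_rot":[0,0,0],"fingers":-1},{"dp":[-0.028,0.03,0],"delta_rot":[0,0,0],"fingers":-1},{"dp":[0,0,0],"delta_rot":[0,0,0],"fingers":-1},{"dp":[0,0,0],"delta_rot":[0,0,0],"fingers":-1}]';  python3 -c '
from h import *
o=json.load(open("pos.json")); x,y=o["b"]
go(x+.001,y-.0014,.134,-.105)'
```

```text
t: 10.87
tcp_pos: [0.6272, -0.1142, 0.2204]
tool_rot: [0.745, 0.667, -0.001, -0.002]
force: [0.4, 1.6, -3.7]
finger_gap: 0.577
gripper_force: 43.2
t 10.87 tcp [ 0.6272 -0.1142  0.2204] dp [0.0041 0.0028 0.1728] rot [-0.0006 -0.0001 -0.0009] gap 0.58 gf 43.2 f [ 0.4  1.6 -3.7]
   dp if turned first [0.0042 0.0021 0.1729]
```

```bash
python3 -m crank '[{"dp":[0.004,0.002,0.04],"delta_rot":[0,0,0],"fingers":-1},{"dp":[0,0,0.05],"delta_rot":[0,0,0],"fingers":-1},{"dp":[0,0,0.04],"delta_rot":[0,0,0],"fingers":-1},{"dp":[0,0,0.02],"delta_rot":[0,0,0],"fingers":-1},{"dp":[0,0,0.015],"delta_rot":[0,0,0],"fingers":-1},{"dp":[0,0,0],"delta_rot":[0,0,0],"fingers":-1},{"dp":[0,0,0],"delta_rot":[0,0,0],"fingers":-1}]';  python3 -c '
from h import *
o=json.load(open("pos.json")); x,y=o["b"]
go(x+.001,y-.0014,.131,-.105)'
```

```text
t: 11.45
tcp_pos: [0.6287, -0.1104, 0.1408]
tool_rot: [0.744, 0.668, -0.0, -0.0]
force: [1.2, 1.3, -2.3]
finger_gap: 0.577
gripper_force: 43.1
t 11.45 tcp [ 0.6287 -0.1104  0.1408] dp [-0.0037 -0.0001  0.0195] rot [-0.0001 -0.     -0.0005] gap 0.58 gf 43.1 f [ 1.2  1.3 -2.3]
   dp if turned first [-0.0037 -0.0002  0.0195]
```

```bash
python3 -m crank '[{"dp":[-0.003,0,0.009],"delta_rot":[0,0,0],"fingers":-1},{"dp":[0,0,0.006],"delta_rot":[0,0,0],"fingers":-1},{"dp":[0,0,0],"delta_rot":[0,0,0],"fingers":-1},{"dp":[0,0,0],"delta_rot":[0,0,0],"fingers":-1}]';  python3 -c '
from h import *
o=json.load(open("pos.json")); x,y=o["b"]
go(x+.001,y-.0014,.131,-.105)'
```

```text
t: 11.78
tcp_pos: [0.6287, -0.1121, 0.1337]
tool_rot: [0.744, 0.668, 0.0, 0.0]
force: [-0.2, -0.6, -2.7]
finger_gap: 0.575
gripper_force: 43.1
t 11.78 tcp [ 0.6287 -0.1121  0.1337] dp [-0.0002 -0.0004  0.0054] rot [ 0.0001  0.     -0.0006] gap 0.58 gf 43.1 f [-0.2 -0.6 -2.7]
   dp if turned first [-0.0002 -0.0004  0.0054]
```

```bash
python3 -m crank '[{"dp":[0,0,0.003],"delta_rot":[0,0,0],"fingers":-1},{"dp":[0,0,0.002],"delta_rot":[0,0,0],"fingers":-1},{"dp":[0,0,0],"delta_rot":[0,0,0],"fingers":-1},{"dp":[0,0,0],"delta_rot":[0,0,0],"fingers":-1}]'; python3 -m crank '[{"dp":[0,0,0],"delta_rot":[0,0,0],"fingers":0.2},{"dp":[0,0,0],"delta_rot":[0,0,0],"fingers":0.4},{"dp":[0,0,0],"delta_rot":[0,0,0],"fingers":0.7},{"dp":[0,0,0],"delta_rot":[0,0,0],"fingers":1},{"dp":[0,0,0],"delta_rot":[0,0,0],"fingers":1},{"dp":[0,0,0],"delta_rot":[0,0,0],"fingers":1},{"dp":[0,0,-0.05],"delta_rot":[0,0,0],"fingers":1},{"dp":[0,0,-0.06],"delta_rot":[0,0,0],"fingers":1},{"dp":[0,0,-0.06],"delta_rot":[0,0,0],"fingers":1},{"dp":[0,0,-0.06],"delta_rot":[0,0,0],"fingers":1},{"dp":[0,0,-0.04],"delta_rot":[0,0,0],"fingers":1},{"dp":[0,0,0],"delta_rot":[0,0,0],"fingers":1}]';  python3 -c '
from h import *
o=json.load(open("pos.json")); x,y=o["green"]
go(x,y,.25,-.105)'
```

```text
t: 12.12
tcp_pos: [0.6289, -0.1121, 0.1316]
tool_rot: [0.744, 0.668, 0.0, 0.0]
force: [-1.1, -0.5, 2.6]
finger_gap: 0.579
gripper_force: 43.2
t: 13.12
tcp_pos: [0.631, -0.1128, 0.2714]
tool_rot: [0.744, 0.668, 0.003, 0.005]
force: [-0.4, 0.2, 0.6]
finger_gap: 0.998
gripper_force: 0.0
t 13.12 tcp [ 0.631  -0.1128  0.2714] dp [-0.3974 -0.2845  0.0408] rot [ 0.0017  0.0004 -0.0005] gap 1.00 gf 0.0 f [-0.4  0.2  0.6]
   dp if turned first [-0.3965 -0.2854  0.0427]
```

```bash
python3 -m crank '[{"dp":[-0.0495,-0.0355,0],"delta_rot":[0,0,0],"fingers":1},{"dp":[-0.0495,-0.0355,0],"delta_rot":[0,0,0],"fingers":1},{"dp":[-0.0495,-0.0355,0],"delta_rot":[0,0,0],"fingers":1},{"dp":[-0.0495,-0.0355,0],"delta_rot":[0,0,0],"fingers":1},{"dp":[-0.0495,-0.0355,0],"delta_rot":[0,0,0],"fingers":1},{"dp":[-0.0495,-0.0355,0],"delta_rot":[0,0,0],"fingers":1},{"dp":[-0.0495,-0.0355,0],"delta_rot":[0,0,0],"fingers":1},{"dp":[-0.0495,-0.0355,0],"delta_rot":[0,0,0],"fingers":1},{"dp":[0,0,0.04],"delta_rot":[0,0,0],"fingers":1},{"dp":[0,0,0],"delta_rot":[0,0,0],"fingers":1},{"dp":[0,0,0],"delta_rot":[0,0,0],"fingers":1}]';  python3 -c '
from h import *
o=json.load(open("pos.json")); x,y=o["green"]
go(x,y,.1,-.105)'
```

```text
t: 14.03
tcp_pos: [0.465, -0.2929, 0.2445]
tool_rot: [0.745, 0.667, -0.0, -0.002]
force: [1.1, 0.7, -1.0]
finger_gap: 0.999
gripper_force: 0.0
t 14.03 tcp [ 0.465  -0.2929  0.2445] dp [-0.0042  0.0078  0.2889] rot [-0.0005 -0.0004 -0.0007] gap 1.00 gf 0.0 f [ 1.1  0.7 -1. ]
   dp if turned first [-0.0034  0.0069  0.2889]
```

```bash
python3 -m crank '[{"dp":[-0.0035,0.007,0.04],"delta_rot":[0,0,-0.001],"fingers":1},{"dp":[0,0,0.065],"delta_rot":[0,0,0],"fingers":0.6},{"dp":[0,0,0.065],"delta_rot":[0,0,0],"fingers":0.5},{"dp":[0,0,0.065],"delta_rot":[0,0,0],"fingers":0.4},{"dp":[0,0,0.055],"delta_rot":[0,0,0],"fingers":0.3},{"dp":[0,0,0],"delta_rot":[0,0,0],"fingers":0.1},{"dp":[0,0,0],"delta_rot":[0,0,0],"fingers":0},{"dp":[0,0,0],"delta_rot":[0,0,0],"fingers":-0.1},{"dp":[0,0,0],"delta_rot":[0,0,0],"fingers":-0.3},{"dp":[0,0,0],"delta_rot":[0,0,0],"fingers":-1},{"dp":[0,0,0],"delta_rot":[0,0,0],"fingers":-1},{"dp":[0,0,0],"delta_rot":[0,0,0],"fingers":-1}]' 40; python3 -c '
from h import *
o=json.load(open("pos.json")); x,y=o["green"]
go(x,y,.1,-.105)'
```

```text
t: 15.03
tcp_pos: [0.4701, -0.2962, 0.1025]
tool_rot: [0.742, 0.67, 0.0, 0.002]
force: [-0.0, 1.6, 6.7]
finger_gap: 0.409
gripper_force: 40.2
t 15.03 tcp [ 0.4701 -0.2962  0.1025] dp [ 0.002  -0.0037  0.005 ] rot [0.0005 0.0003 0.0004] gap 0.41 gf 40.2 f [-0.   1.6  6.7]
   dp if turned first [ 0.0019 -0.0037  0.005 ]
```

```bash
python3 -m crank '[{"dp":[0,0,-0.04],"delta_rot":[0,0,0],"fingers":-1},{"dp":[0,0,-0.06],"delta_rot":[0,0,0],"fingers":-1},{"dp":[0,0,-0.06],"delta_rot":[0,0,0],"fingers":-1},{"dp":[0,0,-0.06],"delta_rot":[0,0,0],"fingers":-1},{"dp":[0,0,-0.06],"delta_rot":[0,0,0],"fingers":-1},{"dp":[0,0,0],"delta_rot":[0,0,0],"fingers":-1},{"dp":[0,0,0],"delta_rot":[0,0,0],"fingers":-1}]'; python3 -c '
from h import *
o=json.load(open("pos.json")); x,y=o["c"]
go(x+.001,y-.001,.24,-.105)'
```

```text
t: 15.62
tcp_pos: [0.4698, -0.2962, 0.2431]
tool_rot: [0.742, 0.67, 0.0, 0.003]
force: [0.2, -0.1, -2.0]
finger_gap: 0.413
gripper_force: 40.2
t 15.62 tcp [ 0.4698 -0.2962  0.2431] dp [0.5798 0.2789 0.0054] rot [0.0006 0.0005 0.0004] gap 0.41 gf 40.2 f [ 0.2 -0.1 -2. ]
   dp if turned first [0.5806 0.2774 0.0061]
```

```bash
python3 -m crank '[{"dp":[0.03,0.014,0],"delta_rot":[0,0,0],"fingers":-1},{"dp":[0.06,0.029,0],"delta_rot":[0,0,0],"fingers":-1},{"dp":[0.06,0.029,0],"delta_rot":[0,0,0],"fingers":-1},{"dp":[0.06,0.029,0],"delta_rot":[0,0,0],"fingers":-1},{"dp":[0.06,0.029,0],"delta_rot":[0,0,0],"fingers":-1},{"dp":[0.06,0.029,0],"delta_rot":[0,0,0],"fingers":-1},{"dp":[0.06,0.029,0],"delta_rot":[0,0,0],"fingers":-1},{"dp":[0.06,0.029,0],"delta_rot":[0,0,0],"fingers":-1},{"dp":[0.06,0.029,0],"delta_rot":[0,0,0],"fingers":-1},{"dp":[0.06,0.029,0],"delta_rot":[0,0,0],"fingers":-1},{"dp":[0.01,0.002,0],"delta_rot":[0,0,0],"fingers":-1},{"dp":[0,0,0],"delta_rot":[0,0,0],"fingers":-1}]';  python3 -m crank '[{"dp":[0,0,0],"delta_rot":[0,0,0],"fingers":-1}]' >/dev/null; python3 -c '
from h import *
o=json.load(open("pos.json")); x,y=o["c"]
go(x+.001,y-.001,.1225,-.105)'
```

```text
t: 16.62
tcp_pos: [0.6363, -0.0188, 0.2388]
tool_rot: [0.741, 0.671, -0.001, -0.001]
force: [0.0, -0.2, -1.3]
finger_gap: 0.41
gripper_force: 40.2
t 16.70 tcp [ 0.6354 -0.0211  0.2391] dp [-0.0012  0.0065  0.2332] rot [-0.0006  0.0001  0.0006] gap 0.41 gf 40.2 f [-0.1 -0.6 -2.1]
   dp if turned first [-0.0013  0.0056  0.2332]
```

```bash
python3 -m crank '[{"dp":[-0.001,0.005,0.04],"delta_rot":[0,0,0],"fingers":-1},{"dp":[0,0,0.055],"delta_rot":[0,0,0],"fingers":-1},{"dp":[0,0,0.055],"delta_rot":[0,0,0],"fingers":-1},{"dp":[0,0,0.04],"delta_rot":[0,0,0],"fingers":-1},{"dp":[0,0,0.02],"delta_rot":[0,0,0],"fingers":-1},{"dp":[0,0,0.015],"delta_rot":[0,0,0],"fingers":-1},{"dp":[0,0,0],"delta_rot":[0,0,0],"fingers":-1},{"dp":[0,0,0],"delta_rot":[0,0,0],"fingers":-1},{"dp":[0,0,0],"delta_rot":[0,0,0],"fingers":-1}]';  python3 -c '
from h import *
o=json.load(open("pos.json")); x,y=o["c"]
go(x+.001,y-.001,.1195,-.105)'
```

```text
t: 17.45
tcp_pos: [0.6399, -0.0225, 0.1297]
tool_rot: [0.742, 0.67, 0.001, 0.001]
force: [0.4, -0.6, -1.0]
finger_gap: 0.413
gripper_force: 40.3
t 17.45 tcp [ 0.6399 -0.0225  0.1297] dp [ 0.0006 -0.0036  0.0203] rot [0.0004 0.0001 0.0004] gap 0.41 gf 40.3 f [ 0.4 -0.6 -1. ]
   dp if turned first [ 0.0006 -0.0036  0.0203]
```

```bash
python3 -m crank '[{"dp":[0,-0.003,0.009],"delta_rot":[0,0,0],"fingers":-1},{"dp":[0,0,0.006],"delta_rot":[0,0,0],"fingers":-1},{"dp":[0,0,0],"delta_rot":[0,0,0],"fingers":-1},{"dp":[0,0,0],"delta_rot":[0,0,0],"fingers":-1}]';  python3 -c '
from h import *
o=json.load(open("pos.json")); x,y=o["c"]
go(x+.001,y-.001,.1195,-.105)'
```

```text
t: 17.78
tcp_pos: [0.6375, -0.0217, 0.1209]
tool_rot: [0.742, 0.67, -0.0, -0.0]
force: [0.9, 0.2, -0.6]
finger_gap: 0.416
gripper_force: 40.3
t 17.78 tcp [ 0.6375 -0.0217  0.1209] dp [-0.0006  0.0015  0.0028] rot [-0.      0.      0.0005] gap 0.42 gf 40.3 f [ 0.9  0.2 -0.6]
   dp if turned first [-0.0006  0.0015  0.0028]
```

```bash
python3 -m crank '[{"dp":[0,0,0.002],"delta_rot":[0,0,0],"fingers":-1},{"dp":[0,0,0.002],"delta_rot":[0,0,0],"fingers":-1},{"dp":[0,0,0],"delta_rot":[0,0,0],"fingers":-1},{"dp":[0,0,0],"delta_rot":[0,0,0],"fingers":-1}]'; python3 -m crank '[{"dp":[0,0,0],"delta_rot":[0,0,0],"fingers":-0.1},{"dp":[0,0,0],"delta_rot":[0,0,0],"fingers":0.1},{"dp":[0,0,0],"delta_rot":[0,0,0],"fingers":0.5},{"dp":[0,0,0],"delta_rot":[0,0,0],"fingers":1},{"dp":[0,0,0],"delta_rot":[0,0,0],"fingers":1},{"dp":[0,0,0],"delta_rot":[0,0,0],"fingers":1},{"dp":[0,0,-0.05],"delta_rot":[0,0,0],"fingers":1},{"dp":[0,0,-0.06],"delta_rot":[0,0,0],"fingers":1},{"dp":[0,0,-0.06],"delta_rot":[0,0,0],"fingers":1},{"dp":[0,0,-0.04],"delta_rot":[0,0,0],"fingers":1},{"dp":[0,0,0],"delta_rot":[0,0,0],"fingers":1},{"dp":[0,0,0],"delta_rot":[0,0,0],"fingers":1}]';  python3 -c '
from h import *
o=json.load(open("pos.json")); x,y=o["orange"]
go(x,y,.22,-.105)'
```

```text
t: 18.12
tcp_pos: [0.6378, -0.0218, 0.1196]
tool_rot: [0.742, 0.67, 0.0, 0.0]
force: [-1.9, 0.6, 5.2]
finger_gap: 0.415
gripper_force: 40.6
t: 19.12
tcp_pos: [0.6382, -0.022, 0.2252]
tool_rot: [0.742, 0.67, 0.001, 0.001]
force: [-0.0, -0.1, -0.6]
finger_gap: 1.001
gripper_force: 0.0
t 19.12 tcp [ 0.6382 -0.022   0.2252] dp [-0.1511 -0.3327  0.0095] rot [0.0005 0.0001 0.0004] gap 1.00 gf 0.0 f [-0.  -0.1 -0.6]
   dp if turned first [-0.152  -0.3322  0.0105]
```

```bash
python3 -m crank '[{"dp":[-0.019,-0.0415,0],"delta_rot":[0,0,0],"fingers":1},{"dp":[-0.019,-0.0415,0],"delta_rot":[0,0,0],"fingers":1},{"dp":[-0.019,-0.0415,0],"delta_rot":[0,0,0],"fingers":1},{"dp":[-0.019,-0.0415,0],"delta_rot":[0,0,0],"fingers":1},{"dp":[-0.019,-0.0415,0],"delta_rot":[0,0,0],"fingers":1},{"dp":[-0.019,-0.0415,0],"delta_rot":[0,0,0],"fingers":1},{"dp":[-0.019,-0.0415,0],"delta_rot":[0,0,0],"fingers":1},{"dp":[-0.019,-0.0415,0],"delta_rot":[0,0,0],"fingers":1},{"dp":[0,0,0.06],"delta_rot":[0,0,0],"fingers":1},{"dp":[0,0,0],"delta_rot":[0,0,0],"fingers":1},{"dp":[0,0,0],"delta_rot":[0,0,0],"fingers":1},{"dp":[0,0,0],"delta_rot":[0,0,0],"fingers":1}]';  python3 -c '
from h import *
o=json.load(open("pos.json")); x,y=o["orange"]
go(x,y,.086,-.105)'
```

```text
t: 20.12
tcp_pos: [0.4651, -0.0805, 0.1935]
tool_rot: [0.742, 0.67, -0.0, -0.0]
force: [-0.3, 0.2, -0.4]
finger_gap: 0.999
gripper_force: 0.0
t 20.12 tcp [ 0.4651 -0.0805  0.1935] dp [ 6.000e-04 -1.000e-04  2.151e-01] rot [-0.0001 -0.0001  0.0005] gap 1.00 gf 0.0 f [-0.3  0.2 -0.4]
   dp if turned first [ 7.000e-04 -2.000e-04  2.151e-01]
```

```bash
python3 -m crank '[{"dp":[0,0,0.035],"delta_rot":[0,0,0],"fingers":1},{"dp":[0,0,0.055],"delta_rot":[0,0,0],"fingers":1},{"dp":[0,0,0.055],"delta_rot":[0,0,0],"fingers":1},{"dp":[0,0,0.045],"delta_rot":[0,0,0],"fingers":1},{"dp":[0,0,0.024],"delta_rot":[0,0,0],"fingers":1},{"dp":[0,0,0],"delta_rot":[0,0,0],"fingers":0.4},{"dp":[0,0,0],"delta_rot":[0,0,0],"fingers":0.25},{"dp":[0,0,0],"delta_rot":[0,0,0],"fingers":0.1},{"dp":[0,0,0],"delta_rot":[0,0,0],"fingers":-0.1},{"dp":[0,0,0],"delta_rot":[0,0,0],"fingers":-1},{"dp":[0,0,0],"delta_rot":[0,0,0],"fingers":-1},{"dp":[0,0,0],"delta_rot":[0,0,0],"fingers":-1}]' 40; python3 -c '
from h import *
o=json.load(open("pos.json")); x,y=o["orange"]
go(x,y,.086,-.105)'
```

```text
t: 21.12
tcp_pos: [0.4654, -0.0807, 0.0881]
tool_rot: [0.742, 0.67, 0.001, 0.001]
force: [1.1, 0.9, 7.7]
finger_gap: 0.525
gripper_force: 41.5
t 21.12 tcp [ 0.4654 -0.0807  0.0881] dp [ 0.001  -0.001   0.0042] rot [0.0004 0.0001 0.0004] gap 0.53 gf 41.5 f [1.1 0.9 7.7]
   dp if turned first [ 0.0009 -0.001   0.0042]
```

```bash
python3 -m crank '[{"dp":[0,0,-0.04],"delta_rot":[0,0,0],"fingers":-1},{"dp":[0,0,-0.06],"delta_rot":[0,0,0],"fingers":-1},{"dp":[0,0,-0.06],"delta_rot":[0,0,0],"fingers":-1},{"dp":[0,0,-0.06],"delta_rot":[0,0,0],"fingers":-1},{"dp":[0,0,0],"delta_rot":[0,0,0],"fingers":-1},{"dp":[0,0,0],"delta_rot":[0,0,0],"fingers":-1}]'; python3 -c '
from h import *
o=json.load(open("pos.json")); x,y=o["d"]
go(x,y,.2,-.105)'
```

```text
t: 21.62
tcp_pos: [0.4655, -0.0808, 0.1986]
tool_rot: [0.742, 0.67, 0.001, 0.002]
force: [-0.3, -1.1, -1.7]
finger_gap: 0.524
gripper_force: 41.6
t 21.62 tcp [ 0.4655 -0.0808  0.1986] dp [ 0.3195  0.3299 -0.0017] rot [0.0008 0.0002 0.0005] gap 0.52 gf 41.6 f [-0.3 -1.1 -1.7]
   dp if turned first [ 0.3205  0.329  -0.0028]
```

```bash
python3 -m crank '[{"dp":[0.02,0.02,0],"delta_rot":[0,0,0],"fingers":-1},{"dp":[0.04,0.041,0],"delta_rot":[0,0,0],"fingers":-1},{"dp":[0.04,0.041,0],"delta_rot":[0,0,0],"fingers":-1},{"dp":[0.04,0.041,0],"delta_rot":[0,0,0],"fingers":-1},{"dp":[0.04,0.041,0],"delta_rot":[0,0,0],"fingers":-1},{"dp":[0.04,0.041,0],"delta_rot":[0,0,0],"fingers":-1},{"dp":[0.04,0.041,0],"delta_rot":[0,0,0],"fingers":-1},{"dp":[0.04,0.041,0],"delta_rot":[0,0,0],"fingers":-1},{"dp":[0.02,0.022,0],"delta_rot":[0,0,0],"fingers":-1},{"dp":[0,0,0],"delta_rot":[0,0,0],"fingers":-1},{"dp":[0,0,0],"delta_rot":[0,0,0],"fingers":-1},{"dp":[0,0,0],"delta_rot":[0,0,0],"fingers":-1}]';  python3 -c '
from h import *
o=json.load(open("pos.json")); x,y=o["d"]
go(x,y,.108,-.105)'
```

```text
t: 22.62
tcp_pos: [0.6428, 0.0615, 0.195]
tool_rot: [0.742, 0.67, -0.002, -0.002]
force: [-0.7, 0.2, -1.7]
finger_gap: 0.53
gripper_force: 41.6
t 22.62 tcp [0.6428 0.0615 0.195 ] dp [0.0003 0.0068 0.1739] rot [-0.0008  0.0001  0.0004] gap 0.53 gf 41.6 f [-0.7  0.2 -1.7]
   dp if turned first [0.0002 0.006  0.1739]
```

```bash
python3 -m crank '[{"dp":[0,0.004,0.04],"delta_rot":[0,0,0],"fingers":-1},{"dp":[0,0,0.05],"delta_rot":[0,0,0],"fingers":-1},{"dp":[0,0,0.04],"delta_rot":[0,0,0],"fingers":-1},{"dp":[0,0,0.02],"delta_rot":[0,0,0],"fingers":-1},{"dp":[0,0,0.015],"delta_rot":[0,0,0],"fingers":-1},{"dp":[0,0,0],"delta_rot":[0,0,0],"fingers":-1},{"dp":[0,0,0],"delta_rot":[0,0,0],"fingers":-1},{"dp":[0,0,0],"delta_rot":[0,0,0],"fingers":-1}]';  python3 -c '
from h import *
o=json.load(open("pos.json")); x,y=o["d"]
go(x,y,.105,-.105)'
```

```text
t: 23.28
tcp_pos: [0.6474, 0.0614, 0.1155]
tool_rot: [0.742, 0.67, 0.001, 0.001]
force: [-0.0, 0.2, -1.9]
finger_gap: 0.526
gripper_force: 41.6
t 23.28 tcp [0.6474 0.0614 0.1155] dp [-0.0005 -0.0031  0.021 ] rot [ 0.0003 -0.      0.0004] gap 0.53 gf 41.6 f [-0.   0.2 -1.9]
   dp if turned first [-0.0005 -0.003   0.021 ]
```

```bash
python3 -m crank '[{"dp":[0,-0.002,0.009],"delta_rot":[0,0,0],"fingers":-1},{"dp":[0,0,0.006],"delta_rot":[0,0,0],"fingers":-1},{"dp":[0,0,0],"delta_rot":[0,0,0],"fingers":-1},{"dp":[0,0,0],"delta_rot":[0,0,0],"fingers":-1}]';  python3 -c '
from h import *
o=json.load(open("pos.json")); x,y=o["d"]
go(x,y,.105,-.105)'
```

```text
t: 23.62
tcp_pos: [0.6455, 0.0618, 0.1068]
tool_rot: [0.742, 0.67, -0.0, -0.0]
force: [0.5, 0.2, -1.3]
finger_gap: 0.527
gripper_force: 41.6
t 23.62 tcp [0.6455 0.0618 0.1068] dp [-0.0009  0.0007  0.0036] rot [-0.      0.      0.0005] gap 0.53 gf 41.6 f [ 0.5  0.2 -1.3]
   dp if turned first [-0.0009  0.0007  0.0036]
```

Set down, release, rise, and swing clear (+y, toward the base side) for the check.

```bash
python3 -m crank '[{"dp":[0,0,0.003],"delta_rot":[0,0,0],"fingers":-1},{"dp":[0,0,0.002],"delta_rot":[0,0,0],"fingers":-1},{"dp":[0,0,0],"delta_rot":[0,0,0],"fingers":-1},{"dp":[0,0,0],"delta_rot":[0,0,0],"fingers":-1}]'; python3 -m crank '[{"dp":[0,0,0],"delta_rot":[0,0,0],"fingers":0.1},{"dp":[0,0,0],"delta_rot":[0,0,0],"fingers":0.3},{"dp":[0,0,0],"delta_rot":[0,0,0],"fingers":0.6},{"dp":[0,0,0],"delta_rot":[0,0,0],"fingers":1},{"dp":[0,0,0],"delta_rot":[0,0,0],"fingers":1},{"dp":[0,0,0],"delta_rot":[0,0,0],"fingers":1},{"dp":[0,0,-0.05],"delta_rot":[0,0,0],"fingers":1},{"dp":[0,0,-0.07],"delta_rot":[0,0,0],"fingers":1},{"dp":[0,0,-0.07],"delta_rot":[0,0,0],"fingers":1},{"dp":[0,0,-0.07],"delta_rot":[0,0,0],"fingers":1},{"dp":[0,0,-0.07],"delta_rot":[0,0,0],"fingers":1},{"dp":[0,0,0],"delta_rot":[0,0,0],"fingers":1}]'; python3 -m crank '[{"dp":[0.06,-0.04,0],"delta_rot":[0,0,0],"fingers":1},{"dp":[0.06,-0.04,0],"delta_rot":[0,0,0],"fingers":1},{"dp":[0.06,-0.04,0],"delta_rot":[0,0,0],"fingers":1},{"dp":[0.06,-0.04,0],"delta_rot":[0,0,0],"fingers":1},{"dp":[0.06,-0.04,0],"delta_rot":[0,0,0],"fingers":1},{"dp":[0.06,-0.04,0],"delta_rot":[0,0,0],"fingers":1},{"dp":[0.06,-0.04,0],"delta_rot":[0,0,0],"fingers":1},{"dp":[0.06,-0.04,0],"delta_rot":[0,0,0],"fingers":1},{"dp":[0.06,-0.02,0],"delta_rot":[0,0,0],"fingers":1},{"dp":[0.06,0,0],"delta_rot":[0,0,0],"fingers":1},{"dp":[0,0,0],"delta_rot":[0,0,0],"fingers":1},{"dp":[0,0,0],"delta_rot":[0,0,0],"fingers":1}]'; python3 - <<'E'
from h import *
o=json.load(open("pos.json"))
p,_=manip.snapshot("top"); p=p[:,:,::-1].copy(); cv2.imwrite("pics/t3.png",p)
for n,k,H in("blue","a",.106),("black","b",.086),("green","c",.068),("orange","d",.05):
    u,v=pix("top",o[k]+[H+.017])
    a,b,A=blob((p.min(2)>130)&(p.max(2).astype(int)-p.min(2)<45),u,v,16)
    P=ray("top",a,b,H+.017); print(n,(round(u,1),round(v,1)),(round(a,1),round(b,1)),"err mm",((P[:2]-o[k])*1000).round(1),"dia",2*np.sqrt(A/np.pi)*(.742-H)/434)
E
```

```text
t: 23.95
tcp_pos: [0.6459, 0.0618, 0.1052]
tool_rot: [0.742, 0.67, 0.0, 0.0]
force: [-0.7, -0.2, 4.5]
finger_gap: 0.527
gripper_force: 42.1
t: 24.95
tcp_pos: [0.6494, 0.0617, 0.2777]
tool_rot: [0.742, 0.67, 0.005, 0.006]
force: [0.4, 0.3, -0.2]
finger_gap: 0.999
gripper_force: 0.0
t: 25.95
tcp_pos: [0.5067, 0.379, 0.269]
tool_rot: [0.741, 0.671, 0.0, 0.0]
force: [0.1, -0.1, 0.0]
finger_gap: 0.997
gripper_force: 0.0
blue (np.float64(471.6), np.float64(193.7)) (473.1, 194.2) err mm [-0.7 -2.2] dia 0.029043572098762262
black (np.float64(408.4), np.float64(188.3)) (408.6, 187.0) err mm [ 1.9 -0.3] dia 0.037211111748563494
green (np.float64(348.5), np.float64(182.7)) (349.1, 181.9) err mm [ 1.3 -1. ] dia 0.02237273242409058
orange (np.float64(296.4), np.float64(178.1)) (295.8, 177.2) err mm [1.4 0.9] dia 0.03243494043811898
```

View pics/t3.png

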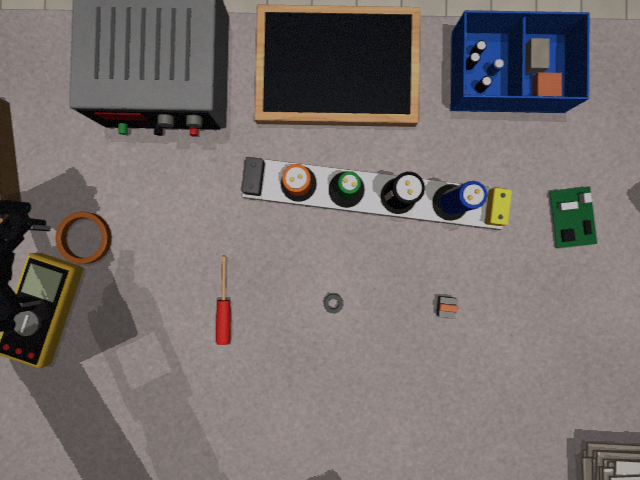

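The top view shows all four capacitors upright on their discs: orange (296,177), green (349,182), black (409,187) and blue (473,194) beside yellow. All are within about 2.5 mm of centre, and the arm is clear.

```bash
python3 -c '
from station import manip
print(manip.sign_off())'
```

```text
the job is handed in; nothing more can be done
None
```

All four capacitors stand on their discs, blue, black, green, orange from the yellow block, each measured within about 2.5 mm of centre; the job was handed in at about 26 s with the arm clear, and the hand-in returned no verdict.

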